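# Close a specimen mount and hold the loupe arm over it

### The arm

A 7-joint arm with a two-finger parallel gripper is mounted at the origin on the work surface. World frame = base frame: x ahead of the robot, y to its left, z up, the work surface at z = 0. Lengths are in m, angles in rad, forces in N, time in s.
With the tool pointing down it reaches from about 0.4 to 0.85 m from the base axis. Payload 10.4 kg.
Tool frame: the origin (TCP) lies between the finger pads; the fingertips stand tcp_to_tips ahead of it and the grasp point (between the pads) lies 8 mm behind it (tcp_to_tips is the distance from the TCP to the fingertips, in m); z points along the fingers, y is the line along which they close (so a half turn about z gives the same grasp; the last joint's range is limited). The gripper opens to 85 mm and grips with 20 to 120 N. Pads are 22 mm wide; open, the fingers measure 114 mm over their backs; the gripper's body (76 mm by 85 mm) begins 54 mm behind the grasp point. The pads swing forward as they close: fully open they stand 13 mm farther back than shut.
Start: joints at [-1.17, 0.332, -0.065, 1.46, 0.022, 1.35, -0.088], TCP at [0.257, 0.57, 0.242] pointing down, gripper open.
Joint ranges: [-2.6, 2.6], [-0.5, 2.12], [-1.47, 1.34], [0.16, 2.42], [-1.27, 4.41], [0.06, 2.06], [-2.6, 2.6]. Speed limits (rad/s): [2.22, 2.22, 2.79, 2.79, 3.14, 3.14, 3.14].

### API

Orientations are given as a unit quaternion [x, y, z, w].
In Python, from workcell import * gives the robot as it stands.
- The arm moves only by the tool apply_moves, never from a script. Its argument "rows" is a list of rows, each an object of numbers: "x", "y", "z": the shift along the tool's x, y, z in mm; "ax", "ay", "az": the turn, a rotation vector about the tool's x, y, z in degrees; "gripper": the closure, from 0 (fully open) to 1 (shut). A call has 1 to 5 rows; each row shifts and turns the commanded pose from where the row before left it, along the tool's axes as they then stand; what a row does not reach is not made up. A row lasts 1/12 s, in which the tool goes at most 41.7 mm and 7.16 degrees, less where a joint would pass 70% of its speed; a pose out of reach is approached as far as the arm can. A call with a gripper value outside its range is refused whole. The fingers move at their own pace and stop on an object; "newtons" is the grip in N (left out, the last holds). Time passes only in rows, so rows that do not move let the fingers close. It gives the time, the measured TCP pose, the force, the opening and the grip force at its end, in the units of the state.
- get_obs(): the state, without advancing time (a new reading comes with each control period).
- camera(name): name is "scene" or "top"; returns a dict with "color" (480x640x3 uint8, red, green, blue), "fov_y" (degrees; the focal length in pixels is half the picture's height over the tangent of half this angle, whatever the lens; pixels are square), "cx", "cy" (the principal point, pixels), "k1" (the pictures are not rectified: a ray, as slopes to the right and down, at radius r is drawn at 1 + k1 r^2 times it, then the intrinsics apply), "rvec" (rotation vector, rad) and "tvec" (3), from world to camera coordinates, as OpenCV has them. Camera axes: x right, y down, z forward; pixel columns grow to the right and rows downward; lengths in m; the calibration is good to about 2 mm. A picture is of the moment at which its call begins. There is no depth.
- hand_in(): hands the job in; it is judged then, once.
The state is a dict: "clock": time; "joint_pos": joint angles; "joint_velocities": joint speeds; "tau": joint torques, N m; "position": TCP position; "ee_rot": TCP orientation; "ft_force": force on the tool from outside, world axes, zero at the start; "torque": the same for the moment, N m; "grip_width": opening from 0.0 (shut) to 1.0 (fully open); "grasp_force": force on a finger pad.
Only numpy, scipy, OpenCV 4.12 (cv2) and the standard library are available. Lean on these libraries where they do the work, as an engineer would, in place of code of your own. Each camera call takes 0.05 s, during which the arm holds its last target. There are 200 camera calls.

### The job

In the little stage's pocket, on the wooden mount already lying there, set down first the square wooden spacer frame and then the round glazed disc, each flat, square and centred, lowered gently and not dropped. Then squeeze the lock button of the telescoping loupe arm to release it, pull the arm out until its pointer stands at the scale mark shown by the stage's flag, and finish holding it there in the gripper, because a spring pulls it back. Leave the other things on the desk where they are.

Things in the scene. Friction and masses are not known exactly. Their poses are not given: they have to be found in the camera images.
- stand: Fixed foot of the loupe stand: grey strip, x -35 to 35, y -220 to 250 mm, 12 mm high, carrying a dark square sleeve (36 mm wide, 55 to 91 mm above the table, y -220 to -30). Origin on the table under the centre of the parked arm's head. The arm slides out along the stand's +y. A ruler with 10 mm ticks lies along the strip's -x edge.
- loupe_arm: Telescoping arm, slides out of the sleeve along +y, 0 to 200 mm; axes of the stand, and its origin when parked. Head: aluminium block 30 x 30 mm, 45 to 95 mm above the table. Starts parked and locked. Once freed, a spring pulls it back with 2.5 N (4 N at 180 mm); let go, it runs back to within 20 mm of parked.
- head_grip (a point): Centre of the arm's head in x and y, 75 mm above the table, at the height of the lock button; axes of the arm. Squeeze the head here from above, closing along x, fingers centred on this point, with about 20 N: one finger on the button, the other on the head's -x side (38 mm over both at rest).
- lock_button (a joint): Lock button: black pad 22 mm wide (y), 63 to 89 mm above the table, standing 8 mm out of the head's +x side. 0 = out (locked), 0.006 m = fully pressed (towards -x); the arm is free from about 0.0035 m on. It takes 2.4 N to start, 4.5 N to free and 6 N for full travel. Keep it pressed at least over the arm's first 20 mm of travel.
- lens_center (a point): Centre of the arm's round lens (58 mm across, 84 to 92 mm above the table), at x -100, y 35 mm in the arm's frame, held by a 10 mm bar that runs from the head's +y side 35 mm forward and then to -x. At the mark it stands over the pocket.
- pointer_tip (a point): Lower end of the arm's pointer, 15 mm above the table, at x -30, y 35 mm in the arm's frame, 35 mm ahead of head_grip along y.
- flag_tip (a point): Tip of the brass flag on the stage, 15 mm above the table at the ruler. The arm is at the mark when pointer_tip and flag_tip have the same position along the stage's (and stand's) y. The mark lies 120 to 180 mm of travel from the parked position.
- stage: Fixed stage beside the stand, same axes: plate 100 x 100 x 8 mm, origin at its underside's centre. At its centre a square pocket, 53 x 53 mm inside, of four L-shaped corner posts, 4 mm thick, 8 to 40 mm above the table, flaring outwards in the last 10 mm. Between posts each side is open over 32 mm, enough for a fingertip.
- mount: Dark wooden square block, 50 x 50 x 14 mm, already lying in the pocket (underside 8 mm, top 22 mm above the table). Origin at its underside's centre.
- spacer_center (a point): Centre (half-way up) of the light wooden spacer, a square frame 50 x 50 x 12 mm with a 28 x 28 mm window; x and y axes along its sides. It starts flat on the desk. Seated, its centre is 28 mm above the table, sides parallel to the pocket's.
- disc_center (a point): Centre (half-way up) of the round disc, 50 mm across and 10 mm thick, aluminium rim with a glazed top. It starts flat on the desk. Seated on the spacer, its centre is 39 mm above the table. The corners do not centre it closely: set it down centred.
- phone: Bystander: a black phone, 150 x 73 x 9 mm, lying flat. Origin at its underside's centre.
- tape_roll: Bystander: a cardboard roll of tape lying flat, 84 mm across, 19 mm high (not the spacer). Origin at its underside's centre.
- pine_cone: Bystander: a pine cone standing up, 48 mm across, 61 mm high. Origin at its underside's centre.
- jar: Bystander: a closed glass jar, 70 mm across, 85 mm high. Origin at its underside's centre.
- spectacles: Bystander: spectacles lying flat with open temples, about 145 x 125 x 6 mm. Origin on the table behind the bridge; the temples point to its -x.
- pen: Bystander: a blue pen lying down, 140 mm long, 10 mm thick. Origin at its underside's centre (for the pen: underside, mid-length).
- mug: Bystander: a white mug, 80 mm across, 90 mm high. Origin at its underside's centre.
Things that resemble listed ones, but are neither listed nor needed, are in the scene too. What is shaped like the part that bears spacer_center but turquoise or yellow is not meant.

How it is judged:
On the way, in this order (a step that is already met when the one before it is completed fails the run):
1. the spacer lies flat on the mount in the pocket, let go (z of mount in the frame of stage between 0.005 and 0.011 m and x of mount in the frame of stage between -0.004 and 0.004 m and y of mount in the frame of stage between -0.004 and 0.004 m and z of spacer_center in the frame of stage between 0.025 and 0.031 m and x of spacer_center in the frame of stage between -0.004 and 0.004 m and y of spacer_center in the frame of stage between -0.004 and 0.004 m and angle between spacer_center's own z axis and vertical below 0.08 rad and contact force between the fingers and spacer below 0.1 N), for 0.2 s.
2. the disc lies flat and centred on the spacer, let go (z of mount in the frame of stage between 0.005 and 0.011 m and x of mount in the frame of stage between -0.004 and 0.004 m and y of mount in the frame of stage between -0.004 and 0.004 m and z of spacer_center in the frame of stage between 0.025 and 0.031 m and x of spacer_center in the frame of stage between -0.004 and 0.004 m and y of spacer_center in the frame of stage between -0.004 and 0.004 m and angle between each of spacer_center, disc_center's own z axis and vertical below 0.08 rad and z of disc_center in the frame of stage between 0.036 and 0.042 m and horizontal distance between disc_center and spacer_center below 0.005 m and contact force between the fingers and disc below 0.1 N), for 0.2 s.
3. the lock button is squeezed in while the arm is gripped, still parked (value of joint lock_button above 0.0035 m and contact force between the fingers and loupe_arm above 2 N and y of head_grip in the frame of stand below 0.02 m), for 0.1 s.
At the end, for the whole second after the job is handed in: Mount, spacer and disc lie flat, stacked in the pocket (within 4 mm of its centre for mount and spacer, disc within 5 mm of the spacer, heights within 3 mm); the gripper holds the loupe arm (contact over 2 N), at rest, with its pointer within 4 mm of the flag along the scale (z of mount in the frame of stage between 0.005 and 0.011 m and x of mount in the frame of stage between -0.004 and 0.004 m and y of mount in the frame of stage between -0.004 and 0.004 m and z of spacer_center in the frame of stage between 0.025 and 0.031 m and x of spacer_center in the frame of stage between -0.004 and 0.004 m and y of spacer_center in the frame of stage between -0.004 and 0.004 m and angle between each of spacer_center, disc_center's own z axis and vertical below 0.08 rad and z of disc_center in the frame of stage between 0.036 and 0.042 m and horizontal distance between disc_center and spacer_center below 0.005 m and y of pointer_tip in the frame of flag_tip between -0.004 and 0.004 m and contact force between the fingers and loupe_arm above 2 N and linear speed of loupe_arm below 0.01 m/s); the arm keeps its last pose, push and grip.
It fails at once if a bystander is moved by more than 30 mm (distance of any of phone, tape_roll, pine_cone, jar, spectacles, pen, mug from where it was at the start of the episode above 0.03 m).
It fails at once if the spacer or the disc is dropped (falls freely faster than 0.7 m/s) ((linear speed of spacer above 0.7 m/s and contact force between the fingers and spacer below 0.1 N) or (linear speed of disc above 0.7 m/s and contact force between the fingers and disc below 0.1 N)).
It also fails if it takes over 64 s, if anything falls off the work surface, if the arm or the gripper's body presses on something with over 40 N, if the wrist force passes 120 N, or if a joint passes its speed limit or range.

## Working session

There is one attempt and no reset: what is moved stays moved. The work goes in short steps, Python scripts to look and compute and a tool call to move; the robot and the scene stay as the last step left them, time stands still between calls to the robot, and variables do not carry over. Pictures are saved under pics/ and viewed, at most 10 in all, crops included, and the job is handed in when it is done.

Besides the shell and the picture viewer there is one more tool, called after "Call:" in YAML: its name, and indented under it one key for each argument. apply_moves: Moves the arm, as the interface text tells. Its arguments: {"type":"object","properties":{"rows":{"type":"array","items":{"type":"object","properties":{"x":{"type":"number"},"y":{"type":"number"},"z":{"type":"number"},"ax":{"type":"number"},"ay":{"type":"number"},"az":{"type":"number"},"gripper":{"type":"number"}}}},"newtons":{"type":"number"}},"required":["rows"]}

```bash
ls; mkdir -p pics
cat > h.py <<'E'
from workcell import *
import numpy as np, cv2
from scipy.spatial.transform import Rotation as R
def cam(n):
    c=camera(n); h,w=c["color"].shape[:2]
    c["f"]=h/2/np.tan(np.radians(c["fov_y"])/2)
    c["Rm"]=R.from_rotvec(np.ravel(c["rvec"])).as_matrix(); c["t"]=np.ravel(c["tvec"])
    return c
def ray(c,u,v):
    d=np.array([(u-c["cx"])/c["f"],(v-c["cy"])/c["f"]]); s=d.copy()
    for _ in range(30): s=d/(1+c["k1"]*(s@s))
    return -c["Rm"].T@c["t"], c["Rm"].T@np.r_[s,1]
def onz(c,u,v,z):
    o,d=ray(c,u,v); return o+d*(z-o[2])/d[2]
def pix(c,p):
    q=c["Rm"]@np.asarray(p,float)+c["t"]; s=q[:2]/q[2]; s=s*(1+c["k1"]*(s@s))
    return s*c["f"]+[c["cx"],c["cy"]]
def save(n,img): cv2.imwrite("pics/"+n,cv2.cvtColor(img,cv2.COLOR_RGB2BGR))
E
python3 - <<'E'
from h import *
for n in("scene","top"):
    c=cam(n); save(n+"0.png",c["color"]); print(n,c["f"],c["k1"],-c["Rm"].T@c["t"],c["Rm"][2])
o=get_obs(); print(o)
import workcell; print([k for k in dir(workcell) if k[0]!='_'])
print(globals().get("tcp_to_tips"))
E
```

```text
pics
scene 490.9335429140126 0.020647480995225675 [ 1.05993296 -0.56975448  0.84476122] [-0.48274143  0.53268838 -0.69512862]
top 451.83718608663554 -0.033326102511380386 [0.46923105 0.02120622 1.08613988] [ 0.0448834   0.01201563 -0.99891997]
{'clock': 0.1, 'joint_pos': array([-1.16964851,  0.33277677, -0.06468814,  1.46083569,  0.02158169,
        1.34990794, -0.08849294]), 'joint_velocities': array([-0.00038097, -0.00183235,  0.00109437, -0.00062292, -0.00072249,
        0.00108455, -0.0021044 ]), 'tau': array([ 1.63288991e-03, -6.26742482e+01,  4.90708533e-02, -3.92427492e+01,
        1.63865543e-02,  6.87004271e-03, -1.15697819e-06]), 'position': array([0.25686067, 0.56943273, 0.24162571]), 'ee_rot': array([ 2.10287062e-01,  9.77639489e-01, -6.06927983e-04, -1.09031245e-04]), 'ft_force': array([ 0.60196344,  0.64768617, -0.28521559]), 'torque': array([ 0.00293456, -0.00804025, -0.0061526 ]), 'grasp_force': 0.0, 'grip_width': 1.001974898272062}
['MotionError', 'camera', 'get_obs', 'hand_in', 'tcp_to_tips']
0.011
```

View pics/top0.png

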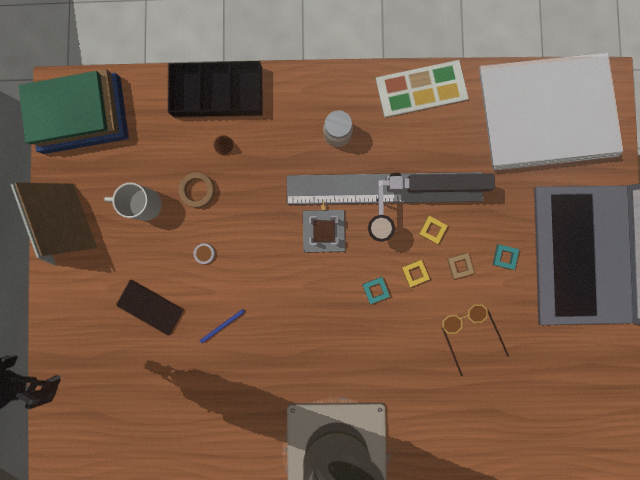

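View pics/scene0.png

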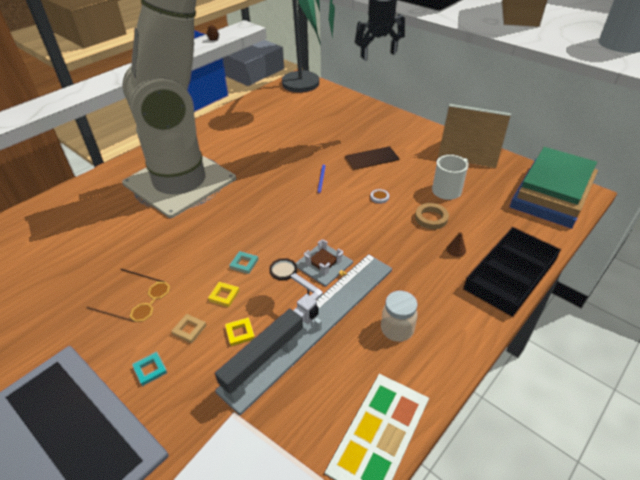

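Top view: spacer candidates are light wood (461,266), yellow (434,230) and (416,273), and turquoise (376,290) and (506,257). I choose wood (461,266). Disc candidates are the white-rimmed disc (204,254), the tape roll (197,190) and the lens (381,229). I choose (204,254). The stage is at (324,231), the arm's head at about (398,182), and the flag near (323,206).

Run:
```python
from h import *
c=cam("top"); im=c["color"]
def crop(u,v,r): return cv2.resize(im[v-r:v+r,u-r:u+r],(390,290 if 0 else 390),interpolation=cv2.INTER_CUBIC)
a=cv2.resize(im[246:286,441:481],(270,270),interpolation=cv2.INTER_CUBIC)
b=cv2.resize(im[234:274,184:224],(270,270),interpolation=cv2.INTER_CUBIC)
d=cv2.resize(im[165:255,285:435],(800,320)[:1]+(320,) if 0 else (540,324),interpolation=cv2.INTER_CUBIC)
canvas=np.zeros((600,545,3),np.uint8); canvas[:270,:270]=a; canvas[:270,272:542]=b; canvas[274:598,:540]=d
save("crop1.png",canvas)
# spacer
hsv=cv2.cvtColor(im,cv2.COLOR_RGB2HSV)
for n,(u,v) in dict(sp=(461,266),disc=(204,254),bg=(300,300)).items():
    print(n,hsv[v,u],[hsv[v+dv,u+du].tolist() for du,dv in((10,0),(-10,0),(0,10),(0,-10),(8,-2),(-8,2))])
for z in(0,.012): print(onz(c,461,266,z),onz(c,204,254,z))
```

```text
sp [ 11 137 134] [[15, 102, 147], [17, 101, 151], [16, 102, 145], [17, 100, 150], [16, 103, 151], [17, 100, 153]]
disc [ 13 153 120] [[0, 29, 98], [173, 15, 158], [13, 141, 103], [150, 10, 161], [163, 15, 157], [7, 48, 139]]
bg [ 11 144 133] [[12, 142, 135], [11, 144, 135], [12, 144, 138], [12, 140, 138], [11, 143, 132], [11, 138, 135]]
[ 0.43564757 -0.30378904  0.        ] [0.47211397 0.31401531 0.        ]
[ 0.43601861 -0.30019839  0.012     ] [0.47208212 0.31078027 0.012     ]
```

View pics/crop1.png

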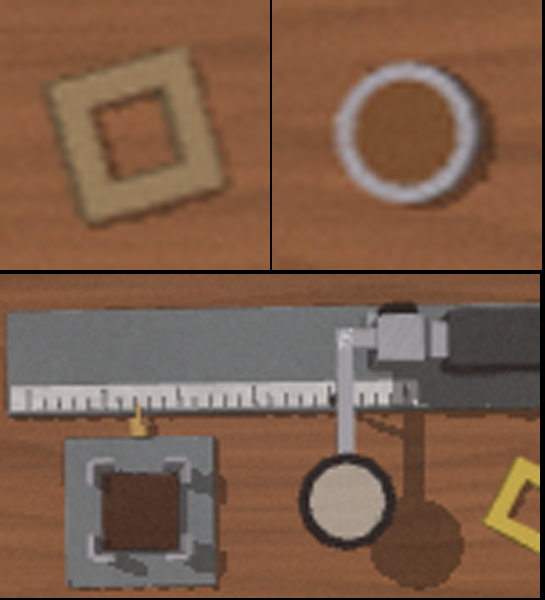

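The crops confirm the light wooden frame and the white-rimmed disc. They also show the stage with its dark mount, the brass flag at about (323,203), and the head with its black button on the world +x side. Next I measure in both views.

```bash
cat > meas.py <<'E'
from h import *
def blob(m,near):
    m=m.astype(np.uint8)*255
    cs,_=cv2.findContours(m,cv2.RETR_EXTERNAL,cv2.CHAIN_APPROX_NONE)
    cs=[k for k in cs if cv2.contourArea(k)>25]
    if not cs: return None
    return max(cs,key=lambda k:(cv2.pointPolygonTest(k,tuple(map(float,near)),True)))
def rect(c,k,z):
    P=np.array([onz(c,u,v,z)[:2] for u,v in k[:,0]])*1000
    return P,cv2.minAreaRect(P.astype(np.float32))
E
python3 - <<'E'
from meas import *
C={n:cam(n) for n in("top","scene")}
out={}
for n,c in C.items():
    hsv=cv2.cvtColor(c["color"],cv2.COLOR_RGB2HSV).astype(int); H,S,V=hsv[...,0],hsv[...,1],hsv[...,2]
    sp=(461,266) if n=="top" else (189,328)
    k=blob((H>=13)&(H<=24)&(S<122)&(S>60)&(V>105),sp)
    P,r=rect(c,k,.012 if n=="top" else .010); print(n,"spacer",r)
    d=(204,254) if n=="top" else (380,196)
    k=blob((S<70)&(V>115),d); P,r=rect(c,k,.010); print(n,"disc",r,cv2.minEnclosingCircle(P.astype(np.float32)))
    s=(310,215) if n=="top" else (345,262)
    m=(S<70); k=blob(m,s); P,r=rect(c,k,.008); print(n,"stage",r, k[:,0].min(0),k[:,0].max(0))
c=C["top"]; im=c["color"]
hsv=cv2.cvtColor(im,cv2.COLOR_RGB2HSV).astype(int); H,S,V=hsv[...,0],hsv[...,1],hsv[...,2]
k=blob((S>130)&(V<95),(324,231)); P,r=rect(c,k,.022); print("mount",r)
m=(S>100)&(H>12)&(H<28)&(V>120); m[:196]=0;m[214:]=0;m[:,:310]=0;m[:,336:]=0
print("flag px",np.argwhere(m)[:,::-1].tolist())
m=(S<60)&(V>140); k=blob(m,(396,182));P,r=rect(c,k,.095);print("head",r)
# grey strip edges, top view, z=.012
for u in (290,300,310,330,350,370): 
    col=S[160:215,u]; w=np.where(col<60)[0]+160; print(u,w.min(),w.max(),onz(c,u,w.min()-.5,.012)[:2],onz(c,u,w.max()+.5,.012)[:2])
crop=C["scene"]["color"][225:345,230:390]; save("crop2.png",cv2.resize(crop,(800,600),interpolation=cv2.INTER_CUBIC))
E
```

```text
top spacer ((437.2293395996094, -299.0429382324219), (50.9263801574707, 52.471595764160156), 15.080519676208496)
top disc ((473.3404235839844, 312.5735778808594), (47.82708740234375, 47.31147766113281), 44.798240661621094) ((473.89251708984375, 313.5104064941406), 25.003929138183594)
top stage ((524.8478393554688, 24.762372970581055), (98.15776824951172, 98.12150573730469), 89.28328704833984) [303 210] [344 251]
scene spacer ((440.595703125, -301.0517883300781), (52.3996696472168, 50.03125762939453), 12.037941932678223)
scene disc ((476.0560302734375, 311.2170715332031), (50.41140365600586, 53.00659942626953), 22.19146728515625) ((478.9533996582031, 311.31341552734375), 28.831586837768555)
scene stage ((635.8518676757812, -183.3292236328125), (268.7042236328125, 612.3215942382812), 22.42352867126465) [174 240] [391 479]
mount ((491.0390625, -156.1089324951172), (58.8690071105957, 25.879859924316406), 89.25707244873047)
flag px [[323, 201], [323, 202], [323, 203], [323, 204], [321, 205], [322, 205], [323, 205], [324, 205], [325, 205], [321, 206], [322, 206], [323, 206], [324, 206], [325, 206], [321, 207], [322, 207], [323, 207], [324, 207], [325, 207], [321, 208], [322, 208], [323, 208], [324, 208], [325, 208], [321, 209], [322, 209], [323, 209], [324, 209], [325, 209]]
head ((625.2866821289062, -136.73509216308594), (26.522544860839844, 26.652616500854492), 89.24847412109375)
290 175 203 [0.66000757 0.10331995] [0.59017308 0.10395203]
300 175 203 [0.65964496 0.07932823] [0.58983687 0.08003947]
310 175 214 [0.65928729 0.05535458] [0.56315735 0.05644488]
330 175 214 [0.6585866  0.00745189] [0.56251324 0.00875626]
350 174 203 [ 0.66031795 -0.04044577] [ 0.58819419 -0.03930123]
370 174 202 [ 0.65965475 -0.08828582] [ 0.58994944 -0.08702073]
```

View pics/crop2.png

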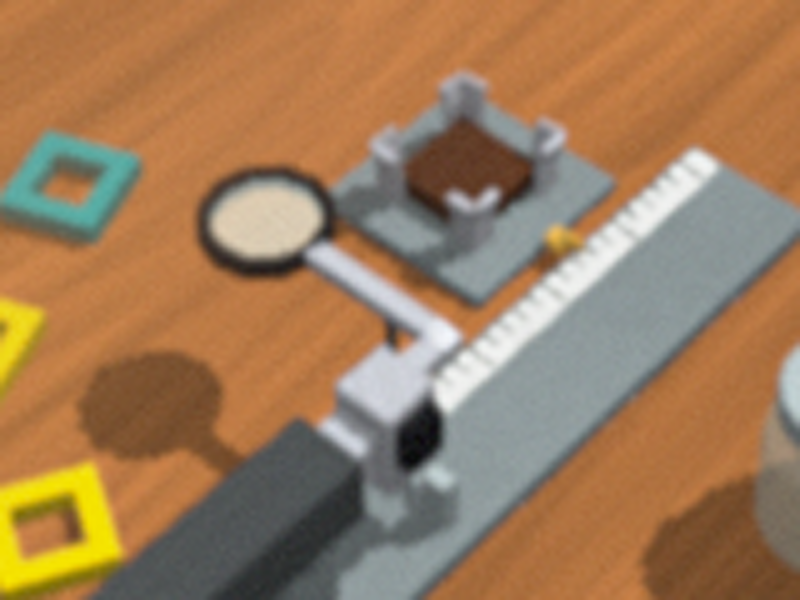

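The scene crop shows the mount seated between four posts. The plate corners in the crop are about (615,182) and (480,303), the flag tip about (583,240), and the button is on the +x side. I'll cross-check the stage and plan the reach.

```bash
cat > go.py <<'E'
from h import *
def go(target,phi,n,st=None):
    "print even tool-frame rows (mm, deg) from the measured pose to target (m), tool-y heading phi deg"
    if st is None:
        o=get_obs(); Rm=R.from_quat(o["ee_rot"]).as_matrix(); st=(o["position"],np.degrees(np.arctan2(Rm[1,1],Rm[0,1])))
    p,f=np.array(st[0]),st[1]; t=np.array(target); da=(phi-f)/n; 
    for i in range(n):
        s=np.radians(f); d=(t-p)/(n-i)*1000
        print("x%.1f y%.1f z%.1f az%.2f"%(-np.sin(s)*d[0]+np.cos(s)*d[1],np.cos(s)*d[0]+np.sin(s)*d[1],-d[2],-da))
        p=p+d/1000; f+=da
    return t,phi
E
python3 - <<'E'
from go import *
c=cam("scene"); t=cam("top")
for q in((615,182),(480,303),(332,190)):
    print(onz(c,230+q[0]/5,225+q[1]/5,.008)*1000)
print("flag",onz(c,230+583/5,225+240/5,.015)*1000,onz(t,323.3,201.3,.015)*1000)
s=go((.45,.2,.2),15,11); s=go((.437,-.300,.12),15,14,s)
E
```

```text
[577.21441219  72.33889024   8.        ]
[578.62429065 -25.95601259   8.        ]
[479.86488896 -18.76101364   8.        ]
flag [593.22503401  28.8737706   15.        ] [593.98902457  24.31248269  15.        ]
x-29.8 y-23.4 z3.8 az4.61
x-31.6 y-20.9 z3.8 az4.61
x-33.2 y-18.3 z3.8 az4.61
x-34.5 y-15.6 z3.8 az4.61
x-35.7 y-12.8 z3.8 az4.61
x-36.6 y-9.9 z3.8 az4.61
x-37.3 y-6.9 z3.8 az4.61
x-37.7 y-3.9 z3.8 az4.61
x-37.9 y-0.8 z3.8 az4.61
x-37.8 y2.2 z3.8 az4.61
x-37.5 y5.3 z3.8 az4.61
x-34.3 y-10.1 z5.7 az-0.00
x-34.3 y-10.1 z5.7 az-0.00
x-34.3 y-10.1 z5.7 az-0.00
x-34.3 y-10.1 z5.7 az-0.00
x-34.3 y-10.1 z5.7 az-0.00
x-34.3 y-10.1 z5.7 az-0.00
x-34.3 y-10.1 z5.7 az-0.00
x-34.3 y-10.1 z5.7 az-0.00
x-34.3 y-10.1 z5.7 az-0.00
x-34.3 y-10.1 z5.7 az-0.00
x-34.3 y-10.1 z5.7 az-0.00
x-34.3 y-10.1 z5.7 az-0.00
x-34.3 y-10.1 z5.7 az-0.00
x-34.3 y-10.1 z5.7 az-0.00
```

Call:
apply_moves:
  rows:
    - {"x":-30,"y":-23,"z":4,"az":4.6,"gripper":0}
    - {"x":-32,"y":-21,"z":4,"az":4.6,"gripper":0}
    - {"x":-33,"y":-18,"z":4,"az":4.6,"gripper":0}
    - {"x":-35,"y":-16,"z":4,"az":4.6,"gripper":0}
    - {"x":-36,"y":-13,"z":4,"az":4.6,"gripper":0}

```text
invalid input at $.rows[0]: expected keys x, y, z, ax, ay, az, gripper
```

Call:
apply_moves:
  rows:
    - {"x":-37,"y":-10,"z":4,"az":4.6}
    - {"x":-37,"y":-7,"z":4,"az":4.6}
    - {"x":-38,"y":-4,"z":4,"az":4.6}
    - {"x":-38,"y":-1,"z":4,"az":4.6}
    - {"x":-38,"y":2,"z":4,"az":4.6}

```text
invalid input at $.rows[0]: expected keys x, y, z, ax, ay, az, gripper
```

Call:
apply_moves:
  rows:
    - {"x":-38,"y":5,"z":4,"az":4.6}
    - {"x":-34,"y":-10,"z":6}
    - {"x":-34,"y":-10,"z":6}
    - {"x":-34,"y":-10,"z":6}
    - {"x":-34,"y":-10,"z":6}

```text
invalid input at $.rows[0]: expected keys x, y, z, ax, ay, az, gripper
```

Call:
apply_moves:
  rows:
    - {"x":-34,"y":-10,"z":6}
    - {"x":-34,"y":-10,"z":6}
    - {"x":-34,"y":-10,"z":6}
    - {"x":-34,"y":-10,"z":6}
    - {"x":-34,"y":-10,"z":6}

```text
invalid input at $.rows[0]: expected keys x, y, z, ax, ay, az, gripper
```

Run:
```python
from go import *
o=get_obs();print(o["clock"],o["position"],o["ft_force"]); s=go((.4375,-.3005,.06),15,5); go((.4375,-.3005,.013),15,2,s)
```

```text
0.35 [0.2569702  0.56966649 0.24216824] [ 0.2394194  -0.41866149  0.43274551]
x-104.5 y-143.8 z36.4 az10.14
x-128.2 y-123.1 z36.4 az10.14
x-147.9 y-98.6 z36.4 az10.14
x-162.9 y-71.1 z36.4 az10.14
x-172.9 y-41.3 z36.4 az10.14
x0.0 y0.0 z23.5 az-0.00
x0.0 y0.0 z23.5 az-0.00
```

All keys are needed in each row.

Call:
apply_moves:
  rows:
    - {"x":-30,"y":-23,"z":4,"ax":0,"ay":0,"az":4.6,"gripper":0}
    - {"x":-32,"y":-21,"z":4,"ax":0,"ay":0,"az":4.6,"gripper":0}
    - {"x":-33,"y":-18,"z":4,"ax":0,"ay":0,"az":4.6,"gripper":0}
    - {"x":-35,"y":-16,"z":4,"ax":0,"ay":0,"az":4.6,"gripper":0}
    - {"x":-36,"y":-13,"z":4,"ax":0,"ay":0,"az":4.6,"gripper":0}

```text
clock: 0.77
position: [0.3463, 0.3995, 0.2222]
ee_rot: [0.403, 0.915, 0.0, -0.0]
ft_force: [1.0, -0.4, 0.6]
grip_width: 0.998
grasp_force: 0.0
```

Call:
apply_moves:
  rows:
    - {"x":-37,"y":-10,"z":4,"ax":0,"ay":0,"az":4.6,"gripper":0}
    - {"x":-37,"y":-7,"z":4,"ax":0,"ay":0,"az":4.6,"gripper":0}
    - {"x":-38,"y":-4,"z":4,"ax":0,"ay":0,"az":4.6,"gripper":0}
    - {"x":-38,"y":-1,"z":4,"ax":0,"ay":0,"az":4.6,"gripper":0}
    - {"x":-38,"y":2,"z":4,"ax":0,"ay":0,"az":4.6,"gripper":0}

```text
clock: 1.18
position: [0.4339, 0.2307, 0.2024]
ee_rot: [0.577, 0.817, 0.0, -0.0]
ft_force: [1.4, 0.8, -0.1]
grip_width: 1.001
grasp_force: 0.0
```

Call:
apply_moves:
  rows:
    - {"x":-38,"y":5,"z":4,"ax":0,"ay":0,"az":4.6,"gripper":0}
    - {"x":-34,"y":-10,"z":6,"ax":0,"ay":0,"az":0,"gripper":0}
    - {"x":-34,"y":-10,"z":6,"ax":0,"ay":0,"az":0,"gripper":0}
    - {"x":-34,"y":-10,"z":6,"ax":0,"ay":0,"az":0,"gripper":0}
    - {"x":-34,"y":-10,"z":6,"ax":0,"ay":0,"az":0,"gripper":0}

```text
clock: 1.6
position: [0.4475, 0.0549, 0.1742]
ee_rot: [0.608, 0.794, 0.0, 0.0]
ft_force: [-0.1, 0.6, 0.0]
grip_width: 1.002
grasp_force: 0.0
```

Call:
apply_moves:
  rows:
    - {"x":-34,"y":-10,"z":6,"ax":0,"ay":0,"az":0,"gripper":0}
    - {"x":-34,"y":-10,"z":6,"ax":0,"ay":0,"az":0,"gripper":0}
    - {"x":-34,"y":-10,"z":6,"ax":0,"ay":0,"az":0,"gripper":0}
    - {"x":-34,"y":-10,"z":6,"ax":0,"ay":0,"az":0,"gripper":0}
    - {"x":-34,"y":-10,"z":6,"ax":0,"ay":0,"az":0,"gripper":0}

```text
clock: 2.02
position: [0.4436, -0.1223, 0.1443]
ee_rot: [0.608, 0.794, 0.0, 0.0]
ft_force: [1.2, 0.8, 0.4]
grip_width: 0.996
grasp_force: 0.0
```

Run:
```python
from go import *
o=get_obs();print(o["clock"],o["position"],o["ft_force"],o["joint_pos"]); s=go((.4375,-.3005,.06),15,6); go((.4375,-.3005,.013),15,2,s)
```

```text
2.0167 [ 0.44359178 -0.12225067  0.14434091] [1.15648828 0.83843885 0.38452172] [-0.4247196   0.0365614   0.61370407  2.03083436 -0.02455884  1.08002261
  0.46420984]
x-28.4 y-8.7 z14.1 az0.02
x-28.4 y-8.7 z14.1 az0.02
x-28.4 y-8.7 z14.1 az0.02
x-28.4 y-8.7 z14.1 az0.02
x-28.4 y-8.7 z14.1 az0.02
x-28.4 y-8.7 z14.1 az0.02
x0.0 y0.0 z23.5 az-0.00
x0.0 y0.0 z23.5 az-0.00
```

Call:
apply_moves:
  rows:
    - {"x":-34,"y":-10,"z":10,"ax":0,"ay":0,"az":0,"gripper":0.1}
    - {"x":-34,"y":-10,"z":15,"ax":0,"ay":0,"az":0,"gripper":0.1}
    - {"x":-34,"y":-10,"z":15,"ax":0,"ay":0,"az":0,"gripper":0.1}
    - {"x":-34,"y":-10,"z":15,"ax":0,"ay":0,"az":0,"gripper":0.1}
    - {"x":-34,"y":-12,"z":15,"ax":0,"ay":0,"az":0,"gripper":0.1}

```text
clock: 2.43
position: [0.4383, -0.2997, 0.0737]
ee_rot: [0.607, 0.794, 0.0, 0.0]
ft_force: [0.4, 0.1, 1.6]
grip_width: 0.897
grasp_force: 0.0
```

Call:
apply_moves:
  rows:
    - {"x":0,"y":0,"z":15,"ax":0,"ay":0,"az":0,"gripper":0.1}
    - {"x":0,"y":0,"z":0,"ax":0,"ay":0,"az":0,"gripper":0.1}

```text
clock: 2.6
position: [0.4357, -0.2997, 0.0568]
ee_rot: [0.609, 0.793, -0.001, -0.002]
ft_force: [-0.3, 1.7, -0.6]
grip_width: 0.897
grasp_force: 0.0
```

Run:
```python
from go import *
c=cam("scene"); save("s1.png",cv2.resize(c["color"][250:390,100:290],(760,560),interpolation=cv2.INTER_CUBIC)); o=get_obs();print(o["clock"],o["position"],o["ft_force"]); go((.4375,-.3005,.013),15,3)
```

```text
2.65 [ 0.43676188 -0.29836037  0.05809177] [ 0.15690736 -0.21405982  0.48293791]
x-0.8 y0.1 z15.0 az0.01
x-0.8 y0.1 z15.0 az0.01
x-0.8 y0.1 z15.0 az0.01
```

View pics/s1.png

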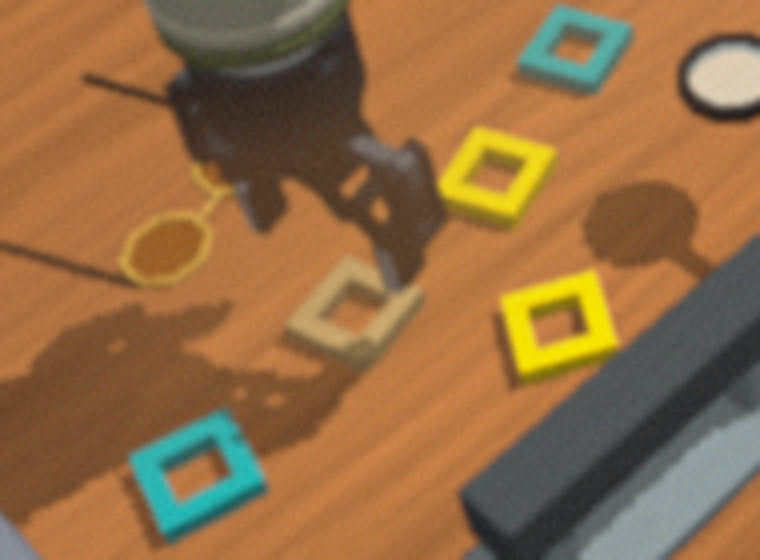

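The gripper straddles the light frame at crop (355,310), with fingertips at (270,215) and (400,280), still about 45 mm high. I descend and grip.

Call:
apply_moves:
  rows:
    - {"x":-1,"y":0,"z":15,"ax":0,"ay":0,"az":0,"gripper":0.1}
    - {"x":0,"y":0,"z":15,"ax":0,"ay":0,"az":0,"gripper":0.1}
    - {"x":0,"y":0,"z":15,"ax":0,"ay":0,"az":0,"gripper":0.2}
    - {"x":0,"y":0,"z":2,"ax":0,"ay":0,"az":0,"gripper":0.25}
    - {"x":0,"y":0,"z":0,"ax":0,"ay":0,"az":0,"gripper":0.25}
  newtons: 25

```text
clock: 3.07
position: [0.4387, -0.298, 0.0126]
ee_rot: [0.607, 0.795, 0.0, -0.0]
ft_force: [0.2, 0.1, 0.6]
grip_width: 0.751
grasp_force: 0.0
```

Call:
apply_moves:
  rows:
    - {"x":0,"y":0,"z":0,"ax":0,"ay":0,"az":0,"gripper":0.6}
    - {"x":0,"y":0,"z":0,"ax":0,"ay":0,"az":0,"gripper":0.6}
    - {"x":0,"y":0,"z":0,"ax":0,"ay":0,"az":0,"gripper":0.6}
    - {"x":0,"y":0,"z":0,"ax":0,"ay":0,"az":0,"gripper":0.6}

```text
clock: 3.4
position: [0.4393, -0.2991, 0.0137]
ee_rot: [0.608, 0.794, 0.001, 0.001]
ft_force: [-0.4, 2.3, 7.6]
grip_width: 0.576
grasp_force: 26.4
```

Call:
apply_moves:
  rows:
    - {"x":0,"y":0,"z":-8,"ax":0,"ay":0,"az":0,"gripper":0.6}
    - {"x":0,"y":0,"z":-20,"ax":0,"ay":0,"az":0,"gripper":0.6}
    - {"x":0,"y":0,"z":-35,"ax":0,"ay":0,"az":0,"gripper":0.6}
    - {"x":0,"y":0,"z":-40,"ax":0,"ay":0,"az":0,"gripper":0.6}
    - {"x":0,"y":0,"z":-34,"ax":0,"ay":0,"az":0,"gripper":0.6}

```text
clock: 3.82
position: [0.4379, -0.2998, 0.1522]
ee_rot: [0.608, 0.794, -0.0, 0.0]
ft_force: [1.5, 0.1, -0.5]
grip_width: 0.58
grasp_force: 26.3
```

Run:
```python
from go import *
o=get_obs();print(o["clock"],o["position"],o["ft_force"],o["grip_width"],o["grasp_force"]); go((.526,.025,.14),-.7,10)
```

```text
3.8167 [ 0.43790474 -0.29975129  0.15219998] [ 1.53356743  0.1021071  -0.547853  ] 0.5797044176083141 26.25216454267502
x29.1 y16.9 z1.2 az1.58
x29.5 y16.1 z1.2 az1.58
x30.0 y15.3 z1.2 az1.58
x30.4 y14.5 z1.2 az1.58
x30.8 y13.6 z1.2 az1.58
x31.1 y12.8 z1.2 az1.58
x31.5 y11.9 z1.2 az1.58
x31.8 y11.1 z1.2 az1.58
x32.1 y10.2 z1.2 az1.58
x32.3 y9.3 z1.2 az1.58
```

Call:
apply_moves:
  rows:
    - {"x":29,"y":17,"z":0,"ax":0,"ay":0,"az":1.6,"gripper":0.6}
    - {"x":30,"y":16,"z":0,"ax":0,"ay":0,"az":1.6,"gripper":0.6}
    - {"x":30,"y":15,"z":0,"ax":0,"ay":0,"az":1.6,"gripper":0.6}
    - {"x":30,"y":15,"z":0,"ax":0,"ay":0,"az":1.6,"gripper":0.6}
    - {"x":31,"y":14,"z":0,"ax":0,"ay":0,"az":1.6,"gripper":0.6}

```text
clock: 4.23
position: [0.4829, -0.1352, 0.1504]
ee_rot: [0.663, 0.749, 0.001, 0.0]
ft_force: [0.5, 0.2, -0.6]
grip_width: 0.577
grasp_force: 26.3
```

Call:
apply_moves:
  rows:
    - {"x":31,"y":13,"z":2,"ax":0,"ay":0,"az":1.6,"gripper":0.6}
    - {"x":31,"y":12,"z":2,"ax":0,"ay":0,"az":1.6,"gripper":0.6}
    - {"x":32,"y":11,"z":3,"ax":0,"ay":0,"az":1.6,"gripper":0.6}
    - {"x":32,"y":10,"z":3,"ax":0,"ay":0,"az":1.6,"gripper":0.6}
    - {"x":32,"y":9,"z":2,"ax":0,"ay":0,"az":1.6,"gripper":0.6}

```text
clock: 4.65
position: [0.527, 0.0266, 0.1381]
ee_rot: [0.713, 0.701, 0.001, 0.0]
ft_force: [0.5, -1.0, -0.5]
grip_width: 0.577
grasp_force: 26.2
```

Call:
apply_moves:
  rows:
    - {"x":0,"y":0,"z":20,"ax":0,"ay":0,"az":0,"gripper":0.6}
    - {"x":0,"y":0,"z":25,"ax":0,"ay":0,"az":0,"gripper":0.6}
    - {"x":0,"y":0,"z":15,"ax":0,"ay":0,"az":0,"gripper":0.6}
    - {"x":0,"y":0,"z":0,"ax":0,"ay":0,"az":0,"gripper":0.6}

```text
clock: 4.98
position: [0.525, 0.025, 0.0753]
ee_rot: [0.712, 0.702, -0.002, -0.001]
ft_force: [-0.6, -1.1, -0.1]
grip_width: 0.577
grasp_force: 26.2
```

Run:
```python
from go import *
c=cam("scene"); t=cam("top")
a=cv2.resize(c["color"][205:305,270:400],(520,400),interpolation=cv2.INTER_CUBIC)
b=cv2.resize(t["color"][196:266,290:360],(280,280),interpolation=cv2.INTER_CUBIC)
m=np.zeros((400,800,3),np.uint8); m[:,:520]=a; m[:280,520:]=b; save("s2.png",m)
o=get_obs();print(o["clock"],o["position"],o["ft_force"],o["grip_width"]); go((.526,.025,.07),-.7,1)
```

```text
5.0833 [0.52686525 0.0247624  0.07810999] [-0.52404441 -0.49350896 -0.00346518] 0.5725964085165209
x0.2 y-0.9 z8.1 az-0.21
```

View pics/s2.png

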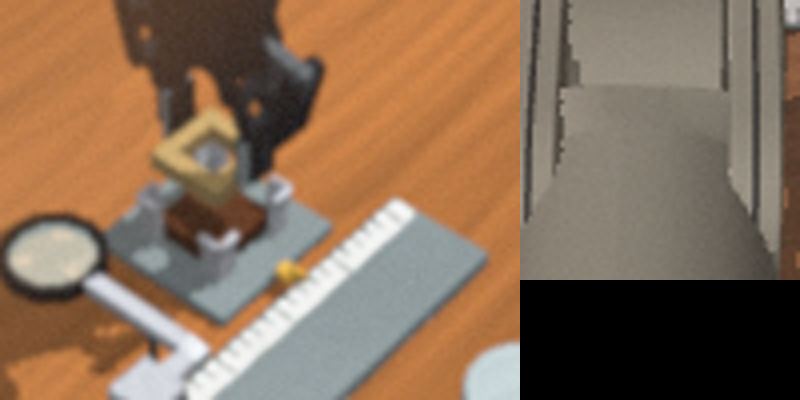

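The frame hangs level over the mount at crop (195,155), with the posts clear around it. I lower slowly.

Call:
apply_moves:
  rows:
    - {"x":0,"y":-1,"z":10,"ax":0,"ay":0,"az":0,"gripper":0.6}
    - {"x":0,"y":0,"z":10,"ax":0,"ay":0,"az":0,"gripper":0.6}
    - {"x":0,"y":0,"z":8,"ax":0,"ay":0,"az":0,"gripper":0.6}
    - {"x":0,"y":0,"z":4,"ax":0,"ay":0,"az":0,"gripper":0.6}
    - {"x":0,"y":0,"z":0,"ax":0,"ay":0,"az":0,"gripper":0.6}

```text
clock: 5.5
position: [0.5251, 0.025, 0.0442]
ee_rot: [0.713, 0.702, -0.001, -0.0]
ft_force: [-0.6, -0.3, -0.2]
grip_width: 0.574
grasp_force: 26.3
```

Call:
apply_moves:
  rows:
    - {"x":0,"y":0,"z":3,"ax":0,"ay":0,"az":0,"gripper":0.6}
    - {"x":0,"y":0,"z":3,"ax":0,"ay":0,"az":0,"gripper":0.6}
    - {"x":0,"y":0,"z":0,"ax":0,"ay":0,"az":0,"gripper":0.6}

```text
clock: 5.75
position: [0.5257, 0.0251, 0.0389]
ee_rot: [0.713, 0.702, -0.0, -0.0]
ft_force: [0.8, -0.3, -0.1]
grip_width: 0.572
grasp_force: 26.3
```

Call:
apply_moves:
  rows:
    - {"x":0,"y":0,"z":1.5,"ax":0,"ay":0,"az":0,"gripper":0.6}
    - {"x":0,"y":0,"z":1.5,"ax":0,"ay":0,"az":0,"gripper":0.6}
    - {"x":0,"y":0,"z":0,"ax":0,"ay":0,"az":0,"gripper":0.6}

```text
clock: 6.0
position: [0.5257, 0.0252, 0.0362]
ee_rot: [0.713, 0.702, -0.0, -0.0]
ft_force: [-0.5, 0.9, 0.0]
grip_width: 0.578
grasp_force: 26.3
```

Call:
apply_moves:
  rows:
    - {"x":0,"y":0,"z":1,"ax":0,"ay":0,"az":0,"gripper":0.6}
    - {"x":0,"y":0,"z":0,"ax":0,"ay":0,"az":0,"gripper":0.6}

```text
clock: 6.17
position: [0.5259, 0.0251, 0.0357]
ee_rot: [0.713, 0.702, 0.0, -0.0]
ft_force: [-3.1, 0.5, 5.2]
grip_width: 0.576
grasp_force: 26.8
```

Contact, so I release and lift.

Call:
apply_moves:
  rows:
    - {"x":0,"y":0,"z":0,"ax":0,"ay":0,"az":0,"gripper":0.38}
    - {"x":0,"y":0,"z":0,"ax":0,"ay":0,"az":0,"gripper":0.3}
    - {"x":0,"y":0,"z":0,"ax":0,"ay":0,"az":0,"gripper":0.2}
    - {"x":0,"y":0,"z":0,"ax":0,"ay":0,"az":0,"gripper":0.15}
    - {"x":0,"y":0,"z":0,"ax":0,"ay":0,"az":0,"gripper":0.15}

```text
clock: 6.58
position: [0.5257, 0.0251, 0.0353]
ee_rot: [0.713, 0.702, 0.0, -0.0]
ft_force: [0.6, -0.4, -0.6]
grip_width: 0.853
grasp_force: 0.0
```

Call:
apply_moves:
  rows:
    - {"x":0,"y":0,"z":-5,"ax":0,"ay":0,"az":0,"gripper":0.15}
    - {"x":0,"y":0,"z":-15,"ax":0,"ay":0,"az":0,"gripper":0.15}
    - {"x":0,"y":0,"z":-30,"ax":0,"ay":0,"az":0,"gripper":0.1}
    - {"x":0,"y":0,"z":-40,"ax":0,"ay":0,"az":0,"gripper":0.1}
    - {"x":20,"y":-5,"z":-20,"ax":0,"ay":0,"az":0,"gripper":0.1}

```text
clock: 7.0
position: [0.5228, 0.0412, 0.1495]
ee_rot: [0.715, 0.7, 0.001, 0.002]
ft_force: [0.6, 0.5, -0.1]
grip_width: 0.899
grasp_force: 0.0
```

Run:
```python
from go import *
o=get_obs();print(o["clock"],o["position"]); s=go((.474,.313,.12),-.7,8)
```

```text
7.0 [0.52284754 0.04123357 0.14954475]
x33.8 y-6.8 z3.7 az-0.07
x33.8 y-6.8 z3.7 az-0.07
x33.8 y-6.8 z3.7 az-0.07
x33.9 y-6.7 z3.7 az-0.07
x33.9 y-6.7 z3.7 az-0.07
x33.9 y-6.6 z3.7 az-0.07
x33.9 y-6.6 z3.7 az-0.07
x33.9 y-6.6 z3.7 az-0.07
```

Call:
apply_moves:
  rows:
    - {"x":34,"y":-6,"z":5,"ax":0,"ay":0,"az":0,"gripper":0.1}
    - {"x":34,"y":-6,"z":5,"ax":0,"ay":0,"az":0,"gripper":0.1}
    - {"x":34,"y":-6,"z":5,"ax":0,"ay":0,"az":0,"gripper":0.1}
    - {"x":34,"y":-6,"z":8,"ax":0,"ay":0,"az":0,"gripper":0.1}
    - {"x":34,"y":-6,"z":12,"ax":0,"ay":0,"az":0,"gripper":0.1}

```text
clock: 7.42
position: [0.4938, 0.2175, 0.1113]
ee_rot: [0.713, 0.702, 0.001, 0.0]
ft_force: [1.4, 0.3, 0.1]
grip_width: 0.9
grasp_force: 0.0
```

Call:
apply_moves:
  rows:
    - {"x":34,"y":-6,"z":15,"ax":0,"ay":0,"az":0,"gripper":0.1}
    - {"x":34,"y":-6,"z":15,"ax":0,"ay":0,"az":0,"gripper":0.1}
    - {"x":28,"y":-4,"z":20,"ax":0,"ay":0,"az":0,"gripper":0.1}
    - {"x":0,"y":0,"z":0,"ax":0,"ay":0,"az":0,"gripper":0.1}
    - {"x":0,"y":0,"z":0,"ax":0,"ay":0,"az":0,"gripper":0.1}

```text
clock: 7.83
position: [0.4778, 0.3132, 0.0592]
ee_rot: [0.711, 0.703, -0.001, -0.0]
ft_force: [0.4, -0.1, 0.5]
grip_width: 0.905
grasp_force: 0.0
```

Run:
```python
from meas import *
from go import go
c=cam("top"); t=cam("scene"); im=c["color"]
o=get_obs();print(o["clock"],o["position"]); s=go((.474,.313,.0135),-.7,3)
hsv=cv2.cvtColor(im,cv2.COLOR_RGB2HSV).astype(int); H,S,V=hsv[...,0],hsv[...,1],hsv[...,2]
k=blob((H>=13)&(H<=24)&(S<122)&(S>60)&(V>105),(324,231)); P,r=rect(c,k,.034); print("spacer",r)
k=blob((S<70),(310,215)); P,r=rect(c,k,.008); print("stage",r)
a=cv2.resize(im[200:260,294:354],(400,400),interpolation=cv2.INTER_CUBIC)
b=cv2.resize(t["color"][215:275,290:350],(400,400),interpolation=cv2.INTER_CUBIC)
save("s3.png",np.hstack([a,b]))
```

```text
7.9333 [0.47977133 0.31098511 0.06078563]
x0.6 y-1.9 z15.8 az-0.08
x0.6 y-1.9 z15.8 az-0.08
x0.6 y-1.9 z15.8 az-0.08
spacer ((525.7626953125, 24.64395523071289), (49.01710891723633, 49.051753997802734), 89.2663803100586)
stage ((524.8478393554688, 24.762372970581055), (98.15776824951172, 98.12150573730469), 89.28328704833984)
```

View pics/s3.png

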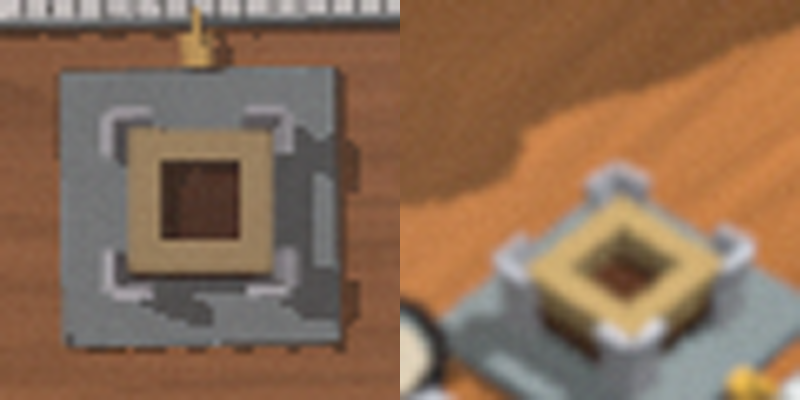

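The spacer is seated, flat and centred at crop (200,200) between the posts. Its measured centre (525.8, 24.6) agrees with the stage. Now the disc.

Call:
apply_moves:
  rows:
    - {"x":1,"y":-5,"z":15,"ax":0,"ay":0,"az":0,"gripper":0.1}
    - {"x":0,"y":0,"z":15,"ax":0,"ay":0,"az":0,"gripper":0.15}
    - {"x":0,"y":0,"z":14,"ax":0,"ay":0,"az":0,"gripper":0.2}
    - {"x":0,"y":0,"z":2,"ax":0,"ay":0,"az":0,"gripper":0.25}
    - {"x":0,"y":0,"z":0,"ax":0,"ay":0,"az":0,"gripper":0.25}

```text
clock: 8.35
position: [0.4746, 0.3116, 0.0146]
ee_rot: [0.713, 0.701, -0.0, 0.0]
ft_force: [0.1, -0.0, 0.8]
grip_width: 0.752
grasp_force: 0.0
```

Call:
apply_moves:
  rows:
    - {"x":0,"y":0,"z":0,"ax":0,"ay":0,"az":0,"gripper":0.6}
    - {"x":0,"y":0,"z":0,"ax":0,"ay":0,"az":0,"gripper":0.6}
    - {"x":0,"y":0,"z":0,"ax":0,"ay":0,"az":0,"gripper":0.6}
    - {"x":0,"y":0,"z":0,"ax":0,"ay":0,"az":0,"gripper":0.6}

```text
clock: 8.68
position: [0.4753, 0.3128, 0.0159]
ee_rot: [0.713, 0.701, 0.001, 0.0]
ft_force: [-0.4, -2.5, 5.8]
grip_width: 0.559
grasp_force: 25.0
```

Call:
apply_moves:
  rows:
    - {"x":0,"y":0,"z":-8,"ax":0,"ay":0,"az":0,"gripper":0.6}
    - {"x":0,"y":0,"z":-20,"ax":0,"ay":0,"az":0,"gripper":0.6}
    - {"x":0,"y":0,"z":-35,"ax":0,"ay":0,"az":0,"gripper":0.6}
    - {"x":0,"y":0,"z":-40,"ax":0,"ay":0,"az":0,"gripper":0.6}
    - {"x":0,"y":0,"z":-20,"ax":0,"ay":0,"az":0,"gripper":0.6}

```text
clock: 9.1
position: [0.4758, 0.3135, 0.1429]
ee_rot: [0.713, 0.701, 0.003, 0.0]
ft_force: [0.9, 0.4, -0.2]
grip_width: 0.557
grasp_force: 26.0
```

Run:
```python
from go import *
c=cam("scene"); o=get_obs();p=o["position"];print(o["clock"],p,o["ft_force"],o["grip_width"],o["grasp_force"])
u=pix(c,p-[0,0,.0159-.010]); print(u); u=u.astype(int)
save("s4.png",cv2.resize(c["color"][u[1]-50:u[1]+50,u[0]-60:u[0]+60],(720,600),interpolation=cv2.INTER_CUBIC))
s=go((.5258,.0245,.13),-.7,8);
```

```text
9.15 [0.47704884 0.31447559 0.1455511 ] [1.71790994 1.35688622 2.36506251] 0.5525002312725026 26.047900021076202
[384.04108609 154.29980454]
x-36.1 y6.7 z1.9 az-0.03
x-36.1 y6.7 z1.9 az-0.03
x-36.1 y6.6 z1.9 az-0.03
x-36.2 y6.6 z1.9 az-0.03
x-36.2 y6.6 z1.9 az-0.03
x-36.2 y6.6 z1.9 az-0.03
x-36.2 y6.6 z1.9 az-0.03
x-36.2 y6.6 z1.9 az-0.03
```

View pics/s4.png

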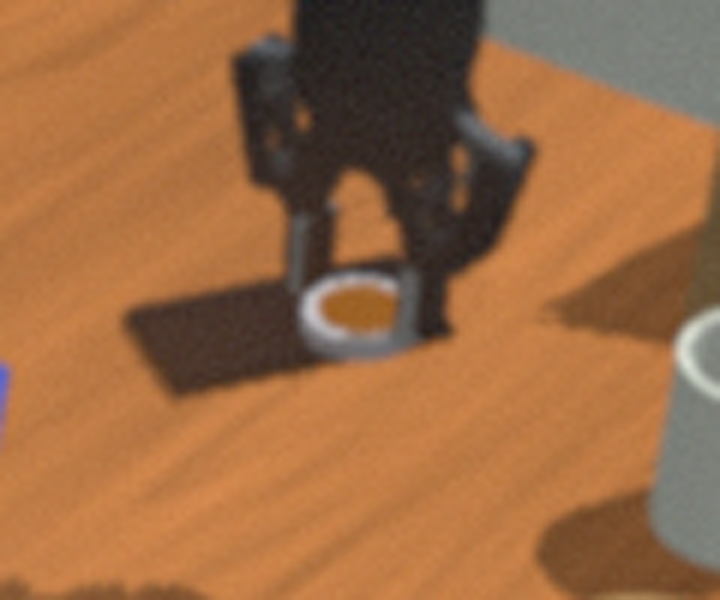

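The disc is held level between the pads at crop (360,308), close to the predicted (360,300). I carry it over.

Call:
apply_moves:
  rows:
    - {"x":-36,"y":7,"z":0,"ax":0,"ay":0,"az":0,"gripper":0.6}
    - {"x":-36,"y":7,"z":0,"ax":0,"ay":0,"az":0,"gripper":0.6}
    - {"x":-36,"y":7,"z":0,"ax":0,"ay":0,"az":0,"gripper":0.6}
    - {"x":-36,"y":7,"z":0,"ax":0,"ay":0,"az":0,"gripper":0.6}
    - {"x":-36,"y":7,"z":0,"ax":0,"ay":0,"az":0,"gripper":0.6}

```text
clock: 9.57
position: [0.5065, 0.1307, 0.1382]
ee_rot: [0.713, 0.702, 0.001, -0.0]
ft_force: [0.4, -0.1, -0.8]
grip_width: 0.558
grasp_force: 26.0
```

Call:
apply_moves:
  rows:
    - {"x":-36,"y":7,"z":5,"ax":0,"ay":0,"az":0,"gripper":0.6}
    - {"x":-36,"y":6,"z":10,"ax":0,"ay":0,"az":0,"gripper":0.6}
    - {"x":-36,"y":4,"z":15,"ax":0,"ay":0,"az":0,"gripper":0.6}
    - {"x":0,"y":0,"z":20,"ax":0,"ay":0,"az":0,"gripper":0.6}
    - {"x":0,"y":0,"z":15,"ax":0,"ay":0,"az":0,"gripper":0.6}

```text
clock: 9.98
position: [0.5218, 0.0213, 0.0722]
ee_rot: [0.714, 0.7, 0.0, 0.0]
ft_force: [-0.7, 0.5, -1.6]
grip_width: 0.557
grasp_force: 26.0
```

Call:
apply_moves:
  rows:
    - {"x":0,"y":0,"z":0,"ax":0,"ay":0,"az":0,"gripper":0.6}
    - {"x":0,"y":0,"z":0,"ax":0,"ay":0,"az":0,"gripper":0.6}

```text
clock: 10.15
position: [0.5215, 0.0242, 0.0726]
ee_rot: [0.713, 0.702, -0.0, -0.0]
ft_force: [0.1, 0.0, -1.2]
grip_width: 0.556
grasp_force: 26.1
```

Run:
```python
from go import *
o=get_obs();print(o["clock"],o["position"],o["ft_force"],o["grip_width"]); s=go((.5258,.0243,.052),-.7,1)
```

```text
10.15 [0.52151542 0.02417581 0.07259633] [ 0.12957696  0.01072319 -1.2221784 ] 0.5555661760678222
x0.2 y4.3 z20.6 az-0.18
```

Call:
apply_moves:
  rows:
    - {"x":0,"y":4,"z":8,"ax":0,"ay":0,"az":0,"gripper":0.6}
    - {"x":0,"y":0,"z":7,"ax":0,"ay":0,"az":0,"gripper":0.6}
    - {"x":0,"y":0,"z":3,"ax":0,"ay":0,"az":0,"gripper":0.6}
    - {"x":0,"y":0,"z":0,"ax":0,"ay":0,"az":0,"gripper":0.6}
    - {"x":0,"y":0,"z":0,"ax":0,"ay":0,"az":0,"gripper":0.6}

```text
clock: 10.57
position: [0.5257, 0.0242, 0.0543]
ee_rot: [0.712, 0.702, -0.0, -0.0]
ft_force: [0.1, 0.6, -1.3]
grip_width: 0.56
grasp_force: 26.1
```

Call:
apply_moves:
  rows:
    - {"x":0,"y":0,"z":2,"ax":0,"ay":0,"az":0,"gripper":0.6}
    - {"x":0,"y":0,"z":1,"ax":0,"ay":0,"az":0,"gripper":0.6}
    - {"x":0,"y":0,"z":0,"ax":0,"ay":0,"az":0,"gripper":0.6}

```text
clock: 10.82
position: [0.5257, 0.0241, 0.0512]
ee_rot: [0.713, 0.702, 0.0, -0.0]
ft_force: [0.2, 0.1, -0.6]
grip_width: 0.558
grasp_force: 26.1
```

Call:
apply_moves:
  rows:
    - {"x":0,"y":0,"z":1,"ax":0,"ay":0,"az":0,"gripper":0.6}
    - {"x":0,"y":0,"z":0,"ax":0,"ay":0,"az":0,"gripper":0.6}

```text
clock: 10.98
position: [0.5257, 0.0241, 0.0502]
ee_rot: [0.713, 0.702, 0.0, -0.0]
ft_force: [-0.5, 1.6, -1.1]
grip_width: 0.559
grasp_force: 26.1
```

Call:
apply_moves:
  rows:
    - {"x":0,"y":0,"z":1,"ax":0,"ay":0,"az":0,"gripper":0.6}
    - {"x":0,"y":0,"z":0,"ax":0,"ay":0,"az":0,"gripper":0.6}

```text
clock: 11.15
position: [0.5259, 0.0241, 0.0499]
ee_rot: [0.713, 0.702, 0.0, -0.0]
ft_force: [-4.3, -0.2, 8.7]
grip_width: 0.553
grasp_force: 27.2
```

Call:
apply_moves:
  rows:
    - {"x":0,"y":0,"z":0,"ax":0,"ay":0,"az":0,"gripper":0.38}
    - {"x":0,"y":0,"z":0,"ax":0,"ay":0,"az":0,"gripper":0.3}
    - {"x":0,"y":0,"z":0,"ax":0,"ay":0,"az":0,"gripper":0.2}
    - {"x":0,"y":0,"z":0,"ax":0,"ay":0,"az":0,"gripper":0.15}
    - {"x":0,"y":0,"z":0,"ax":0,"ay":0,"az":0,"gripper":0.15}

```text
clock: 11.57
position: [0.5257, 0.0241, 0.0492]
ee_rot: [0.713, 0.702, -0.0, -0.0]
ft_force: [0.4, 0.3, -0.1]
grip_width: 0.848
grasp_force: 0.0
```

Call:
apply_moves:
  rows:
    - {"x":0,"y":0,"z":-5,"ax":0,"ay":0,"az":0,"gripper":0.15}
    - {"x":0,"y":0,"z":-20,"ax":0,"ay":0,"az":0,"gripper":0.1}
    - {"x":0,"y":0,"z":-38,"ax":0,"ay":0,"az":0,"gripper":0}
    - {"x":0,"y":0,"z":-40,"ax":0,"ay":0,"az":0,"gripper":0}
    - {"x":35,"y":0,"z":-5,"ax":0,"ay":0,"az":0,"gripper":0}

```text
clock: 11.98
position: [0.5296, 0.0525, 0.1643]
ee_rot: [0.716, 0.698, 0.003, 0.003]
ft_force: [2.2, -0.5, 0.2]
grip_width: 0.997
grasp_force: 0.0
```

Call:
apply_moves:
  rows:
    - {"x":35,"y":0,"z":0,"ax":0,"ay":0,"az":0,"gripper":0}
    - {"x":35,"y":0,"z":0,"ax":0,"ay":0,"az":0,"gripper":0}
    - {"x":35,"y":0,"z":0,"ax":0,"ay":0,"az":0,"gripper":0}
    - {"x":35,"y":0,"z":0,"ax":0,"ay":0,"az":0,"gripper":0}

```text
clock: 12.32
position: [0.5282, 0.2008, 0.1579]
ee_rot: [0.713, 0.702, 0.0, -0.0]
ft_force: [0.5, 0.3, -1.0]
grip_width: 1.003
grasp_force: 0.0
```

Run:
```python
from meas import *
from go import go
c=cam("top"); t=cam("scene"); im=c["color"]
o=get_obs();print(o["clock"],o["position"]); s=go((.627,-.137,.15),-.7,10)
hsv=cv2.cvtColor(im,cv2.COLOR_RGB2HSV).astype(int); H,S,V=hsv[...,0],hsv[...,1],hsv[...,2]
k=blob((H>=8)&(S>60),(324,231)); P,r=rect(c,k,.044); print("glass?",r)
print("head scene",onz(t,230+388/5,225+382/5,.095)*1000)
a=cv2.resize(im[200:260,294:354],(400,400),interpolation=cv2.INTER_CUBIC)
b=cv2.resize(t["color"][220:320,270:370],(400,400),interpolation=cv2.INTER_CUBIC)
d=cv2.resize(im[165:195,370:430],(400,200),interpolation=cv2.INTER_CUBIC)
m=np.zeros((600,800,3),np.uint8); m[:400,:400]=a;m[:400,400:]=b;m[400:,:400]=d; save("s5.png",m)
```

```text
12.4167 [0.52721168 0.2061066  0.15734281]
x-34.2 y10.2 z0.7 az0.03
x-34.2 y10.2 z0.7 az0.03
x-34.2 y10.2 z0.7 az0.03
x-34.2 y10.3 z0.7 az0.03
x-34.2 y10.3 z0.7 az0.03
x-34.2 y10.3 z0.7 az0.03
x-34.2 y10.3 z0.7 az0.03
x-34.2 y10.3 z0.7 az0.03
x-34.2 y10.4 z0.7 az0.03
x-34.2 y10.4 z0.7 az0.03
glass? ((440.0012512207031, 20.7279052734375), (1475.611328125, 985.2691040039062), 89.57836151123047)
head scene [ 628.2808487  -136.73849001   95.        ]
```

View pics/s5.png

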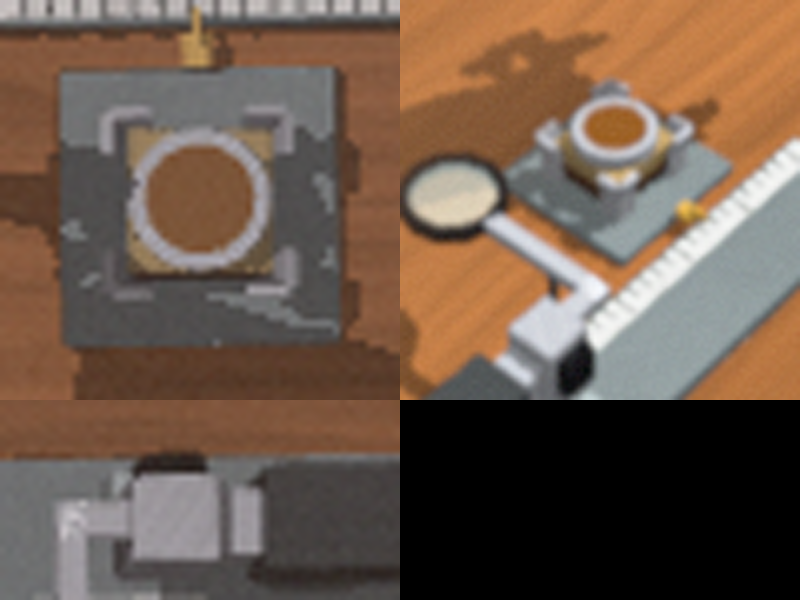

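The disc sits flat, concentric with the spacer at crop (201,199) against (200,200). The head block in the top crop spans (132..220, 475..560), with the black button at its upper edge (+x). Both views agree on the head at about (0.627, -0.137). I move over it.

Call:
apply_moves:
  rows:
    - {"x":-34,"y":10,"z":0,"ax":0,"ay":0,"az":0,"gripper":0}
    - {"x":-34,"y":10,"z":0,"ax":0,"ay":0,"az":0,"gripper":0}
    - {"x":-34,"y":10,"z":0,"ax":0,"ay":0,"az":0,"gripper":0}
    - {"x":-34,"y":10,"z":0,"ax":0,"ay":0,"az":0,"gripper":0}
    - {"x":-34,"y":10,"z":0,"ax":0,"ay":0,"az":0,"gripper":0}

```text
clock: 12.83
position: [0.576, 0.0262, 0.1578]
ee_rot: [0.713, 0.702, 0.0, 0.0]
ft_force: [0.2, -0.0, 1.0]
grip_width: 1.002
grasp_force: 0.0
```

Call:
apply_moves:
  rows:
    - {"x":-34,"y":10,"z":0,"ax":0,"ay":0,"az":0,"gripper":0}
    - {"x":-34,"y":10,"z":0,"ax":0,"ay":0,"az":0,"gripper":0}
    - {"x":-34,"y":10,"z":0,"ax":0,"ay":0,"az":0,"gripper":0}
    - {"x":-34,"y":11,"z":0,"ax":0,"ay":0,"az":0,"gripper":0}
    - {"x":-36,"y":11,"z":0,"ax":0,"ay":0,"az":0,"gripper":0}

```text
clock: 13.25
position: [0.6253, -0.1461, 0.1576]
ee_rot: [0.712, 0.702, 0.0, -0.0]
ft_force: [0.9, 0.6, 0.5]
grip_width: 1.0
grasp_force: 0.0
```

Call:
apply_moves:
  rows:
    - {"x":0,"y":0,"z":10,"ax":0,"ay":0,"az":0,"gripper":0}
    - {"x":0,"y":0,"z":0,"ax":0,"ay":0,"az":0,"gripper":0}
    - {"x":0,"y":0,"z":0,"ax":0,"ay":0,"az":0,"gripper":0}
  newtons: 22

```text
clock: 13.5
position: [0.6247, -0.1446, 0.1469]
ee_rot: [0.713, 0.701, -0.0, -0.001]
ft_force: [-0.6, 1.0, 0.6]
grip_width: 0.995
grasp_force: 0.0
```

Run:
```python
from go import *
o=get_obs();print(o["clock"],o["position"],o["ft_force"],o["joint_pos"]); s=go((.628,-.137,.067),-.7,4)
```

```text
13.5 [ 0.62466004 -0.14455881  0.14694784] [-0.56735648  1.0046099   0.56784703] [-0.30704074  0.48784249  0.62242557  1.55977626 -0.29854893  1.19195597
  0.35559957]
x1.9 y0.8 z20.0 az-0.05
x1.9 y0.8 z20.0 az-0.05
x1.9 y0.8 z20.0 az-0.05
x1.9 y0.8 z20.0 az-0.05
```

Call:
apply_moves:
  rows:
    - {"x":7.5,"y":3.5,"z":20,"ax":0,"ay":0,"az":0,"gripper":0}
    - {"x":0,"y":0,"z":20,"ax":0,"ay":0,"az":0,"gripper":0}
    - {"x":0,"y":0,"z":20,"ax":0,"ay":0,"az":0,"gripper":0}
    - {"x":0,"y":0,"z":20,"ax":0,"ay":0,"az":0,"gripper":0}
    - {"x":0,"y":0,"z":0,"ax":0,"ay":0,"az":0,"gripper":0}

```text
clock: 13.92
position: [0.6269, -0.1344, 0.064]
ee_rot: [0.712, 0.703, -0.001, -0.002]
ft_force: [0.2, 0.9, -1.2]
grip_width: 0.999
grasp_force: 0.0
```

Call:
apply_moves:
  rows:
    - {"x":0,"y":0,"z":0,"ax":0,"ay":0,"az":0,"gripper":0.3}
    - {"x":0,"y":0,"z":0,"ax":0,"ay":0,"az":0,"gripper":0.45}
    - {"x":0,"y":0,"z":0,"ax":0,"ay":0,"az":0,"gripper":0.8}
    - {"x":0,"y":0,"z":0,"ax":0,"ay":0,"az":0,"gripper":0.8}
    - {"x":0,"y":0,"z":0,"ax":0,"ay":0,"az":0,"gripper":0.8}

```text
clock: 14.33
position: [0.6263, -0.1371, 0.0684]
ee_rot: [0.713, 0.702, -0.001, -0.002]
ft_force: [-13.1, 4.5, 18.9]
grip_width: 0.37
grasp_force: 20.2
```

Call:
apply_moves:
  rows:
    - {"x":0,"y":0,"z":0,"ax":0,"ay":0,"az":0,"gripper":0.8}
    - {"x":0,"y":0,"z":0,"ax":0,"ay":0,"az":0,"gripper":0.8}
    - {"x":0,"y":0,"z":0,"ax":0,"ay":0,"az":0,"gripper":0.8}

```text
clock: 14.58
position: [0.6263, -0.1371, 0.0684]
ee_rot: [0.713, 0.702, -0.001, -0.002]
ft_force: [-19.0, 2.3, 16.3]
grip_width: 0.368
grasp_force: 22.0
```

Opening is about 31 mm, so the button is fully in. I ease the side load and pull gently first.

Call:
apply_moves:
  rows:
    - {"x":0,"y":-1,"z":-1,"ax":0,"ay":0,"az":0,"gripper":0.8}
    - {"x":3,"y":0,"z":0,"ax":0,"ay":0,"az":0,"gripper":0.8}
    - {"x":5,"y":0,"z":0,"ax":0,"ay":0,"az":0,"gripper":0.8}
    - {"x":5,"y":0,"z":0,"ax":0,"ay":0,"az":0,"gripper":0.8}
    - {"x":5,"y":0,"z":0,"ax":0,"ay":0,"az":0,"gripper":0.8}

```text
clock: 15.0
position: [0.6261, -0.1206, 0.0686]
ee_rot: [0.713, 0.701, -0.002, -0.001]
ft_force: [-11.4, -4.2, 4.7]
grip_width: 0.363
grasp_force: 26.4
```

Call:
apply_moves:
  rows:
    - {"x":8,"y":0,"z":0,"ax":0,"ay":0,"az":0,"gripper":0.8}
    - {"x":12,"y":0,"z":0,"ax":0,"ay":0,"az":0,"gripper":0.8}
    - {"x":12,"y":0,"z":0,"ax":0,"ay":0,"az":0,"gripper":0.8}
    - {"x":12,"y":0,"z":0,"ax":0,"ay":0,"az":0,"gripper":0.8}
    - {"x":12,"y":0,"z":0,"ax":0,"ay":0,"az":0,"gripper":0.8}

```text
clock: 15.42
position: [0.626, -0.0648, 0.0686]
ee_rot: [0.713, 0.701, -0.002, -0.002]
ft_force: [-16.3, -3.6, 9.2]
grip_width: 0.363
grasp_force: 30.3
```

Call:
apply_moves:
  rows:
    - {"x":12,"y":0,"z":0,"ax":0,"ay":0,"az":0,"gripper":0.8}
    - {"x":12,"y":0,"z":0,"ax":0,"ay":0,"az":0,"gripper":0.8}
    - {"x":10,"y":0,"z":0,"ax":0,"ay":0,"az":0,"gripper":0.8}
    - {"x":5,"y":0,"z":0,"ax":0,"ay":0,"az":0,"gripper":0.8}
    - {"x":0,"y":0,"z":0,"ax":0,"ay":0,"az":0,"gripper":0.8}

```text
clock: 15.83
position: [0.6259, -0.0239, 0.0685]
ee_rot: [0.712, 0.702, -0.003, -0.003]
ft_force: [-22.4, -2.8, 13.9]
grip_width: 0.36
grasp_force: 33.4
```

Run:
```python
from go import *
t=cam("scene"); o=get_obs();p=o["position"];print(o["clock"],p,o["ft_force"],o["grip_width"])
pt=p*[1,1,0]+[-.030,.035,.015]; u=pix(t,pt); print("pointer px expected",u,"flag",pix(t,[.594,.0255,.015]))
x,y=int(u[0])-40,int(u[1])-40; print(x,y)
save("s6.png",cv2.resize(t["color"][y:y+75,x:x+100],(800,600),interpolation=cv2.INTER_CUBIC))
```

```text
15.8833 [ 0.62590798 -0.02465206  0.06852921] [-21.69562791  -2.57101074  13.39617017] 0.3613550768458166
pointer px expected [342.30888749 278.15831466] flag [345.92202561 273.99269111]
302 238
```

View pics/s6.png

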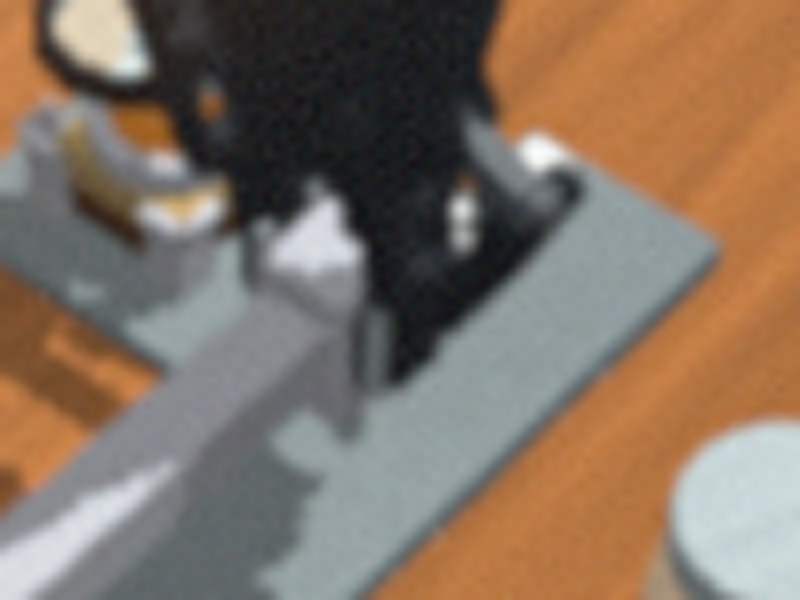

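The arm follows the gripper, with the head at crop (310,250), but the hand hides the pointer. The lens centre has the same y as the pointer, so I measure the parked lens and the flag numerically from the saved pictures.

Run:
```python
from meas import *
from scipy import ndimage
res={}
for n,s,fb in(("top",(381,229),(315,196,332,210)),("scene",(284,269),(325,262,360,285))):
    c=cam(n); cur=c["color"]; im=cv2.cvtColor(cv2.imread(f"pics/{n}0.png"),cv2.COLOR_BGR2RGB)
    hsv=cv2.cvtColor(im,cv2.COLOR_RGB2HSV).astype(int); H,S,V=hsv[...,0],hsv[...,1],hsv[...,2]
    L=(V<75)&(S<110); L[:, :s[0]-22]=0; L[:,s[0]+22:]=0; L[:s[1]-20]=0; L[s[1]+20:]=0
    l,k=ndimage.label(L); sz=ndimage.sum(L,l,range(1,k+1)); m=(l==1+np.argmax(sz)).astype(np.uint8)
    cs,_=cv2.findContours(m,cv2.RETR_EXTERNAL,cv2.CHAIN_APPROX_NONE); e=cv2.fitEllipse(max(cs,key=len)); print(n,"lens px",e)
    print("  lens @z.088",onz(c,*e[0],.088)*1000); res[n]=ray(c,*e[0])
    m=(S>110)&(H>=14)&(H<28)&(V>110); a=np.zeros_like(m); a[fb[1]:fb[3],fb[0]:fb[2]]=m[fb[1]:fb[3],fb[0]:fb[2]]
    l,k=ndimage.label(a); sz=ndimage.sum(a,l,range(1,k+1)); q=np.argwhere(l==1+np.argmax(sz))[:,::-1]
    W=np.array([onz(c,u,v,.015)*1000 for u,v in q]); o=np.argsort(-W[:,0])[:6]
    print("  flag px n",len(q),"mean",W.mean(0)[:2],"tip-most",W[o,:2].round(1).tolist())
    if n=="top": # lens now?
        print("  now around lens",cur[int(pix(c,[.526,.011,.088])[1]),int(pix(c,[.526,.011,.088])[0])])
(o1,d1),(o2,d2)=res.values(); A=np.c_[d1,-d2]; k=np.linalg.lstsq(A,o2-o1,rcond=None)[0]; print("lens 3d",(o1+d1*k[0])*1000,(o2+d2*k[1])*1000)
```

```text
top lens px ((380.979736328125, 227.76998901367188), (25.409740447998047, 25.95428466796875), 99.41602325439453)
  lens @z.088 [ 525.00130777 -102.62692222   88.        ]
  flag px n 28 mean [581.40026085  25.18786562] tip-most [[592.3, 25.0], [589.9, 25.1], [587.5, 25.1], [585.2, 29.9], [585.2, 27.5], [585.2, 25.1]]
  now around lens [140 132 119]
scene lens px ((280.64105224609375, 275.0046081542969), (6.234989166259766, 16.576034545898438), 96.34963989257812)
  lens @z.088 [ 534.2978268  -117.81566818   88.        ]
  flag px n 37 mean [585.71951199  22.17015067] tip-most [[592.4, 24.1], [592.2, 28.0], [590.9, 18.8], [590.7, 22.6], [590.5, 26.5], [590.2, 30.4]]
lens 3d [ 525.93729427 -104.70520097   71.24832252] [ 522.82083632 -107.94780152   71.47648267]
```

Call:
apply_moves:
  rows:
    - {"x":5,"y":-1,"z":0,"ax":0,"ay":0,"az":0,"gripper":0.8}
    - {"x":5,"y":-1,"z":0,"ax":0,"ay":0,"az":0,"gripper":0.8}
    - {"x":4,"y":0,"z":0,"ax":0,"ay":0,"az":0,"gripper":0.8}
    - {"x":0,"y":0,"z":0,"ax":0,"ay":0,"az":0,"gripper":0.8}
    - {"x":0,"y":0,"z":0,"ax":0,"ay":0,"az":0,"gripper":0.8}

```text
clock: 16.4
position: [0.6258, -0.0109, 0.0686]
ee_rot: [0.713, 0.702, -0.002, -0.001]
ft_force: [-12.0, -3.0, 6.0]
grip_width: 0.365
grasp_force: 27.0
```

Run:
```python
from meas import *
t=cam("scene"); o=get_obs();p=o["position"];print(o["clock"],p,o["ft_force"],o["grip_width"])
# slip check: match a patch of the lens' free (-x) side between parked and now pictures via optical shift prediction
im0=cv2.imread("pics/scene0.png"); im=cv2.cvtColor(t["color"],cv2.COLOR_RGB2BGR)
hd=np.array([.6265,-.1367,.095]); 
for dy in (.122,.127,.132): print(dy,"lens px",pix(t,hd+[-.1,.035+dy,-.007]),"left rim",pix(t,hd+[-.114,.010+dy,-.007]),"head back top edge",pix(t,hd+[0,dy-.015,0]))
hsv=cv2.cvtColor(t["color"],cv2.COLOR_RGB2HSV)
u,v=pix(t,hd+[-.1,.162,-.007]).astype(int)
print(u,v); print(hsv[v-14:v+15,u-18:u+19,2])
```

```text
16.45 [ 0.62579306 -0.01109294  0.06861928] [-12.66042316  -2.63725142   5.49335642] 0.361733370391252
0.122 lens px [321.85352016 238.63223863] left rim [309.68600565 241.6647987 ] head back top edge [341.96442837 270.49315368]
0.127 lens px [323.33103052 237.46818682] left rim [311.20203778 240.48638378] head back top edge [343.50507914 269.15485715]
0.132 lens px [324.8014121  236.30974917] left rim [312.71069264 239.31369688] head back top edge [345.03772562 267.82354591]
323 237
[[207 208 210 ...  78  86  87]
 [207 206 204 ...  69  85  95]
 [207 207 204 ...  54  62  75]
 ...
 [197 191 187 ...  34  27  27]
 [192 184 171 ...  36  34  34]
 [181 165 142 ...  31  31  28]]
```

Run:
```python
from meas import *
t=cam("scene"); im0=cv2.cvtColor(cv2.imread("pics/scene0.png"),cv2.COLOR_BGR2RGB); hd=np.array([.6265,-.1367,.095])
th=np.linspace(0,2*np.pi,721)
def ringleft(d): # predicted left extreme of the lens's outer rim (heights .084-.092)
    return min((pix(t,hd+[-.1+.029*np.cos(a),.035+d+.029*np.sin(a),z]) for a in th[::4] for z in(-.011,-.003)),key=lambda q:q[0])
for nm,im,d in(("parked",im0,0),("now",t["color"],.126)):
    p=ringleft(d); V=im.max(2).astype(float); print(nm,"pred",p, "du/dmm",(ringleft(d+.005)-p)/5)
    for v in range(int(p[1])-4,int(p[1])+5):
        r=V[v,int(p[0])-9:int(p[0])+10]; print(v,int(p[0])-9,r.astype(int).tolist())
```

```text
parked pred [269.45262964 268.50767947] du/dmm [ 0.34267887 -0.26402338]
264 260 [192, 190, 190, 188, 190, 185, 189, 191, 185, 174, 145, 109, 78, 86, 117, 151, 173, 192, 203]
265 260 [193, 192, 189, 188, 189, 185, 188, 187, 180, 158, 112, 82, 86, 115, 155, 185, 205, 210, 218]
266 260 [192, 188, 187, 189, 183, 184, 188, 189, 176, 143, 95, 80, 105, 147, 181, 209, 217, 217, 221]
267 260 [192, 190, 184, 182, 185, 188, 191, 192, 174, 131, 82, 85, 133, 174, 205, 218, 221, 221, 221]
268 260 [187, 187, 185, 186, 188, 192, 187, 192, 172, 124, 77, 99, 152, 198, 216, 218, 220, 220, 220]
269 260 [184, 184, 183, 188, 188, 190, 189, 188, 175, 122, 77, 102, 165, 209, 224, 221, 220, 220, 218]
270 260 [185, 187, 185, 194, 188, 188, 187, 190, 175, 124, 80, 100, 163, 209, 224, 222, 219, 218, 219]
271 260 [186, 187, 187, 186, 188, 186, 192, 191, 176, 126, 76, 84, 143, 198, 221, 220, 221, 219, 218]
272 260 [189, 189, 185, 185, 190, 189, 191, 192, 181, 127, 81, 73, 112, 166, 202, 222, 220, 219, 215]
now pred [310.04490404 236.58951157] du/dmm [ 0.30138363 -0.2319442 ]
232 301 [202, 196, 193, 197, 199, 200
[... 184 characters left out ...]
, 198, 199, 197, 197, 195, 193, 177, 132, 86, 80, 108, 160, 187, 207, 217, 226, 226]
235 301 [196, 198, 200, 199, 198, 193, 190, 189, 166, 112, 70, 95, 152, 193, 216, 225, 223, 223, 225]
236 301 [200, 203, 200, 198, 196, 192, 195, 196, 162, 112, 75, 123, 185, 214, 224, 225, 222, 224, 225]
237 301 [198, 199, 197, 194, 191, 195, 204, 201, 179, 117, 78, 137, 202, 227, 224, 224, 221, 224, 223]
238 301 [199, 195, 196, 193, 193, 202, 208, 210, 188, 123, 79, 137, 202, 228, 226, 224, 223, 226, 225]
239 301 [193, 190, 192, 193, 200, 207, 210, 211, 187, 117, 72, 110, 180, 217, 226, 223, 225, 226, 225]
240 301 [191, 192, 195, 199, 205, 209, 204, 207, 182, 119, 62, 82, 135, 180, 215, 227, 226, 228, 226]
```

The lens rim confirms about 126 to 127 mm of travel with no slip, against the wanted 127. I add 1 mm, settle and hand in.

Call:
apply_moves:
  rows:
    - {"x":1,"y":0,"z":0,"ax":0,"ay":0,"az":0,"gripper":0.8}
    - {"x":0,"y":0,"z":0,"ax":0,"ay":0,"az":0,"gripper":0.8}
    - {"x":0,"y":0,"z":0,"ax":0,"ay":0,"az":0,"gripper":0.8}
    - {"x":0,"y":0,"z":0,"ax":0,"ay":0,"az":0,"gripper":0.8}
    - {"x":0,"y":0,"z":0,"ax":0,"ay":0,"az":0,"gripper":0.8}

```text
clock: 16.92
position: [0.6258, -0.0104, 0.0686]
ee_rot: [0.713, 0.701, -0.002, -0.001]
ft_force: [-12.0, -2.7, 6.6]
grip_width: 0.36
grasp_force: 27.1
```

Run:
```python
from h import *
o=get_obs(); print(o["position"],o["grasp_force"],o["grip_width"]); print(hand_in())
```

```text
[ 0.62580437 -0.01037477  0.06860643] 27.097585201263428 0.36015689824206765
the job is handed in; nothing more can be done
None
```

Job handed in, verdict not shown: spacer and disc are stacked in the pocket, and the gripper holds the loupe arm out at about 127 mm, the travel I measured to the flag (pointer itself hidden by the hand, so inferred from gripper travel and the lens rim).

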